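# Take up a grinder roller's end play with spacer rings and hold it closed

## Task

The wet grinder's roller stone rides on a spring seat on its service stand, with end play below the spindle's shoulder. Slip steel spacer rings from the mat over the spindle, one at a time, until the stack fills that gap and just stands proud of the shoulder, and no more than that; then fit the tee handle's square socket over the square end of the spindle and press it down until you feel the spring give and the handle comes home on the shoulder. Finish holding the handle pressed fully down (the spring lifts it if you let go, and a colleague is about to drive in the cross pin), and leave the spanner, the sealing ring and the jars where they are.

Things in the scene. Friction and masses are not known exactly. Their poses are not given: they have to be found in the camera images.
- stand: Grey cast service stand bolted to the bench: plate 136 x 116 x 12 mm with a round spring cup on it. Origin: centre of the plate's underside. Its spindle stands upright over the origin.
- stone: Conical grey roller stone around the spindle, 94 mm across at its foot, 80 mm at its top, with a black bearing bush 54 mm across, 5 mm high, on top. Origin: on the axis, on the bush's top face, 90 mm above the bench: the spacer rings stack from here. It can be pushed down up to 14 mm against its spring (about 10 N at the first movement, 17 N at the bottom) and comes back up.
- spindle: Upright steel spindle, fixed. Origin: on its axis at the shoulder, 104 to 124 mm above the bench, so the gap from the stone's bush up to the shoulder is 14 to 34 mm and takes two or three rings. Below the shoulder it is round, 20 mm across (edge bevelled 2 mm); above it, 12 mm square, flats parallel to its x and y axes, 30 mm tall, the last 5 mm tapered to 7.6 mm.
- ring_0: Steel spacer ring, loose, 60 g: 38 mm outside, 22.6 mm bore, 12 mm high, lying flat on the mat. Origin: centre of its underside. All four are alike; at least one stays over. With the right number the stack's top stands 0.5 to 13 mm above the shoulder; one more would be too many for the spring.
- ring_1: Steel spacer ring, loose, 60 g: 38 mm outside, 22.6 mm bore, 12 mm high, lying flat on the mat. Origin: centre of its underside. All four are alike; at least one stays over. With the right number the stack's top stands 0.5 to 13 mm above the shoulder; one more would be too many for the spring.
- ring_2: Steel spacer ring, loose, 60 g: 38 mm outside, 22.6 mm bore, 12 mm high, lying flat on the mat. Origin: centre of its underside. All four are alike; at least one stays over. With the right number the stack's top stands 0.5 to 13 mm above the shoulder; one more would be too many for the spring.
- ring_3: Steel spacer ring, loose, 60 g: 38 mm outside, 22.6 mm bore, 12 mm high, lying flat on the mat. Origin: centre of its underside. All four are alike; at least one stays over. With the right number the stack's top stands 0.5 to 13 mm above the shoulder; one more would be too many for the spring.
- handle: Tee handle, loose, 0.2 kg, standing upright on the bench, socket down: square steel hub 30 x 30 x 38 mm with a square bore 13.4 mm wide and 34 mm deep from below, its flats parallel to the handle's x and y; on top a black bar 76 mm long (along the handle's x), 12 mm thick, from 42 to 58 mm above the underside. Origin: centre of the hub's underside. It fits the spindle in any of the four quarter turns; fully home, its underside touches the spindle's shoulder.
- handle_bar (a point): Middle of the handle's bar, 50 mm above its underside: where to grip it, across the 12 mm thickness.
- mat: Black rubber mat 150 x 200 x 3 mm, fixed, on which the rings lie. Origin: centre of its underside.
- blade_key: Blue plastic spanner 43 x 143 x 9 mm lying on the bench; leave alone. Origin: middle of its underside.
- gasket: Red sealing ring, 74 mm across, 9 mm thick, lying flat; leave alone. Origin: centre of its underside.
- jar_a: Sample jar with black cap, 56 mm across, 92 mm tall, the one nearest the mat; leave alone. Origin: centre of its underside.

How it is judged:
By the outcome, as a careful person would: the job done as asked, in the order asked, and still so for the second after the job is handed in, while the arm keeps its last pose, push and grip.
It also fails if it takes over 64 s, if anything falls off the work surface, if the arm or the gripper's body presses on something with over 40 N, if the wrist force passes 120 N, or if a joint passes its speed limit or range.

## Robot

A 6-joint arm with a two-finger parallel gripper is mounted at the origin on the work surface; the furniture and walls round the work are solid. World frame = base frame: x ahead of the robot, y to its left, z up, the work surface at z = 0. Lengths are in mm, angles in rad, forces in N, time in s.
With the tool pointing down it reaches from about 300 to 750 mm from the base axis. Payload 8.5 kg.
Tool frame: the origin (TCP) lies on the mounting face of the last link; the fingertips stand 173 mm ahead of it and the grasp point (between the pads) lies 155 mm ahead of it; z points along the fingers, y is the line along which they close (so a half turn about z gives the same grasp; the last joint's range is limited). The gripper opens to 85 mm and grips with 20 to 120 N. Pads are 22 mm wide; open, the fingers measure 114 mm over their backs; the gripper's body (76 mm by 85 mm) begins 54 mm behind the grasp point. The pads swing forward as they close: fully open they stand 13 mm farther back than shut.
Start: joints at [-1.511, 0.381, 1.297, -0, 1.464, -0.215], TCP at [149.24, -529.348, 404.722] pointing down, gripper open.
Joint ranges: [-3.11, 3.11], [-0.89, 2.33], [0.22, 2.48], [-1.42, 4.56], [0.17, 2.85], [-2.88, 2.88]. Speed limits (rad/s): [2.39, 2.39, 3.14, 3.14, 3.14, 3.14].

## Interface

Orientations are given as a rotation vector (axis times angle).
In Python, from rig import r, optics gives the robot as it stands. The module is installed in compiled form; this text tells all that it offers.
- The arm moves only by the tool servo_tool, never from a script. Its argument "steps" is a list of rows, each a list of 7 numbers: the turn, a rotation vector about the tool's x, y, z in units of 6 degrees (1.0 is 6 degrees), then the shift along the tool's x, y, z in units of 25 mm (1.0 is 25 mm), then the opening, from -1 (shut) to 1 (fully open), so that 0 is half open. In form: [[wx, wy, wz, dx, dy, dz, gripper], ...]. A call has 1 to 5 rows; each row shifts and turns the commanded pose from where the row before left it, along the tool's axes as they then stand; what a row does not reach is not made up. A row lasts 1/12 s, in which the tool goes at most 41.7 mm and 7.16 degrees, less where a joint would pass 70% of its speed; a pose out of reach is approached as far as the arm can. A call is refused whole if a number of a shift passes 1 or a number of a turn 1, either way. A call with a gripper value outside its range is refused whole. The fingers move at their own pace and stop on an object; "grip_force" is the grip in N (left out, the last holds). Time passes only in rows, so rows that do not move let the fingers close. It gives the time, the measured TCP pose, the force, the opening and the grip force at its end, in the units of the state.
- r.get_obs(): the state, without advancing time (a new reading comes with each control period).
- optics.snapshot(name): name is "side" or "top"; returns a dict with "pixels" (400x640x3 uint8, blue, green, red), "depth" (400x640 float32, mm along the optical axis (not along the pixel's ray), 0 where there is no reading), "camera_matrix" (3x3 intrinsics, pixels), "eye" and "attitude" of the camera in the world. Camera axes: x right, y down, z forward; pixel columns grow to the right and rows downward; lengths in mm; the calibration is good to about 2 mm. A picture is of the moment at which its call begins.
- r.sign_off(): hands the job in; it is judged then, once.
The state is a dict: "t": time; "joint_positions": joint angles; "qd": joint speeds; "joint_torque": joint torques, N m; "eef_pos": TCP position; "eef_rot": TCP orientation; "wrist_force": force on the tool from outside, world axes, zero at the start; "torque": the same for the moment, N m; "finger_gap": opening from 0.0 (shut) to 1.0 (fully open); "gripper_force": force on a finger pad.
Only numpy, scipy, OpenCV 4.12 (cv2) and the standard library are available. Lean on these libraries where they do the work, as an engineer would, in place of code of your own. Each camera call takes 0.05 s, during which the arm holds its last target. There are 200 camera calls.

## Working session

There is one attempt and no reset: what is moved stays moved. The work goes in short steps, Python scripts to look and compute and a tool call to move; the robot and the scene stay as the last step left them, time stands still between calls to the robot, and variables do not carry over. Pictures are saved under pics/ and viewed, at most 10 in all, crops included, and the job is handed in when it is done.

Besides the shell and the picture viewer there is one more tool, called after "Emit:" as name(argument=value, ...), one argument or row to a line, values as JSON. servo_tool: Moves the arm, as the interface text tells. Its arguments: {"type":"object","properties":{"steps":{"type":"array"},"grip_force":{"type":"number"}},"required":["steps"]}

```bash
mkdir -p pics; cat > h.py <<'E'
import numpy as np, cv2
from rig import r, optics
from scipy.spatial.transform import Rotation as R
def snap(n):
    s=optics.snapshot(n); return s
def att(s):
    a=np.array(s["attitude"],float)
    return a if a.shape==(3,3) else (R.from_rotvec(a).as_matrix() if a.size==3 else R.from_quat(a).as_matrix())
def cloud(s):
    K=np.array(s["camera_matrix"]);d=s["depth"]
    v,u=np.mgrid[:d.shape[0],:d.shape[1]]
    c=np.stack([(u-K[0,2])/K[0,0]*d,(v-K[1,2])/K[1,1]*d,d],-1)
    return c@att(s).T+np.array(s["eye"])
E
python3 - <<'E'
from h import *
o=r.get_obs()
for k in o: print(k,np.round(o[k],3))
for n in("side","top"):
    s=snap(n);cv2.imwrite(f"pics/{n}0.png",s["pixels"]);np.savez(f"{n}0.npz",**s)
    print(n,s["eye"],s["attitude"],s["camera_matrix"])
E
```

```text
t 0.0
joint_positions [-1.511  0.381  1.298 -0.     1.464 -0.215]
qd [ 0.002  0.001  0.001 -0.001  0.002 -0.002]
joint_torque [ 1.0000e-03 -4.4846e+01 -2.3128e+01 -0.0000e+00  5.0000e-03 -0.0000e+00]
eef_pos [ 149.238 -529.321  404.093]
eef_rot [-3.111 -0.43  -0.   ]
wrist_force [ 0.679  0.213 -0.569]
torque [-0.03  -0.048 -0.027]
gripper_force 0.0
finger_gap 1.001
side [ 388.22588239 1062.70336549  535.6917102 ] [-0.16542938  2.59909976 -1.68137368] [[408.91649934   0.         321.81123158]
 [  0.         408.91649934 196.41837664]
 [  0.           0.           1.        ]]
top [ 268.20675818   99.89749794 1117.05569851] [-2.12314431  2.08919825 -0.23171253] [[423.52629726   0.         314.00548811]
 [  0.         423.52629726 194.79767355]
 [  0.           0.           1.        ]]
```

View pics/side0.png

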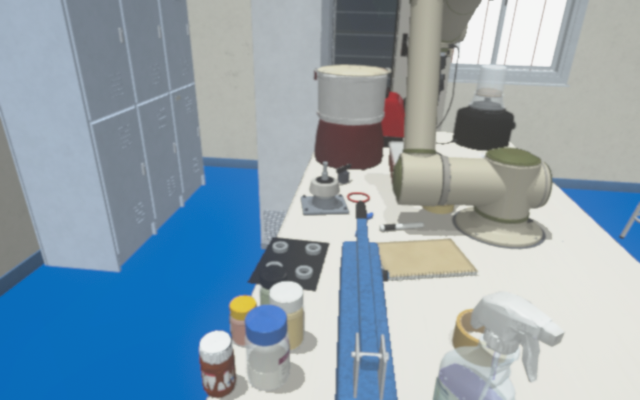

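View pics/top0.png

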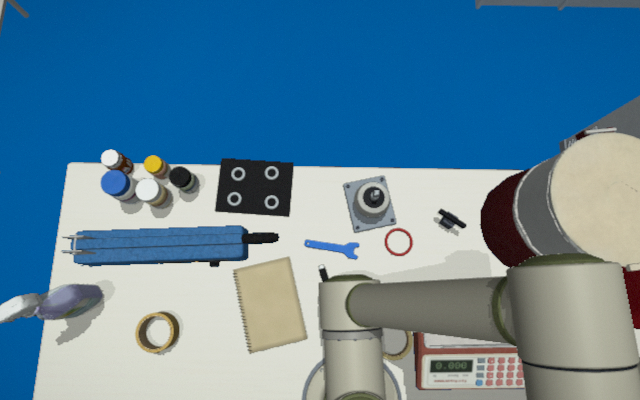

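Side view: mat with rings at about (280,247), (313,248), (304,271) and one half hidden by a jar at (273,267). The stand is at (325,190) and the handle at (343,175). Top view: rings at (239,174), (272,173), (235,198), (271,202), the spindle near (374,195), and the tee handle near (451,219), bar running lower right.

```bash
python3 - <<'E'
from h import *
T=dict(np.load("top0.npz"));S=dict(np.load("side0.npz"))
a=cv2.resize(T["pixels"][170:240,335:475],None,fx=5.7,fy=5.7,interpolation=cv2.INTER_CUBIC)[:, :800]
b=cv2.resize(S["pixels"][155:220,290:390],None,fx=5,fy=5,interpolation=cv2.INTER_CUBIC)
cv2.imwrite("pics/ctop.png",a);cv2.imwrite("pics/cside.png",b)
c=cloud(T);cs=cloud(S)
def P(c,u,v): return np.round(c[v,u],1)
print("table",P(c,320,215),"mat",P(c,255,187),P(c,255,205))
# rings: bright pixels on mat
g=T["pixels"].astype(int)
m=(g.min(2)>90); reg=np.zeros_like(m);reg[163:212,222:290]=1
n,l,st,ce=cv2.connectedComponentsWithStats((m&reg).astype(np.uint8))
for i in range(1,n):
    if st[i,4]>20:
        pts=c[l==i]; print("ring",ce[i].round(1),st[i],np.median(pts,0).round(1))
for nme,cc,(u0,u1,v0,v1) in(("stand top",c,(335,405,170,235)),("stand side",cs,(295,352,155,215)),("h top",c,(430,475,200,235)),("h side",cs,(333,352,163,185))):
    p=cc[v0:v1,u0:u1].reshape(-1,3); 
    for lo,hi in((5,20),(35,45),(45,62),(80,88),(88,96),(98,130),(130,160)):
        q=p[(p[:,2]>lo)&(p[:,2]<hi)&(p[:,0]<760)]
        if len(q)>3: print(nme,lo,hi,len(q),np.median(q,0).round(1),q.min(0).round(1),q.max(0).round(1))
E
```

```text
table [461.5  84.3  -1.9] mat [533.8 260.6   6.2] [485.2 258.9   2.2]
ring [237.6 173.4] [231 167  14  14 110] [569.4 307.9  14. ]
ring [271.3 172.5] [265 166  14  14 109] [571.7 216.3  14.5]
ring [233.9 198.5] [227 192  15  14 113] [500.1 313.3  14. ]
ring [271.1 201.5] [264 195  15  14 111] [493.8 214.5  14.3]
stand top 5 20 1199 [464.2 -37.   11.6] [ 412.3 -141.5    5. ] [585.   39.4  20. ]
stand top 45 62 52 [464.6 -22.7  57.8] [448.8 -94.6  50.6] [528.6  -3.5  62. ]
stand top 80 88 456 [489.4 -44.   84.7] [454.1 -86.5  80. ] [533.2  -6.6  88. ]
stand top 88 96 279 [491.4 -45.3  89.9] [455.5 -80.8  88. ] [529.2 -11.   95.5]
stand top 98 130 39 [489.  -43.1 110.8] [484.7 -57.2  99.7] [503.9 -37.7 129. ]
stand top 130 160 34 [493.8 -47.1 139.3] [488.5 -53.3 130.3] [500.4 -41.4 144.4]
stand side 5 20 710 [485.  -22.5  12.5] [ 415.1 -447.6    5. ] [577.3  27.2  19.9]
stand side 35 45 197 [ 486.8 -246.4   38.6] [ 428.  -414.9   35.1] [569.5 -10.7  44.9]
stand side 45 62 306 [ 471.6 -263.2   55.5] [ 429.  -391.5   45.1] [551.5   1.3  62. ]
stand side 80 88 153 [492.6 -22.2  84.9] [457.
[... 159 characters left out ...]
7.4 -47.4  98.8] [505.8 -35.4 129.6]
stand side 130 160 20 [495.7 -41.5 137.4] [491.3 -48.6 130.3] [500.6 -37.8 144.2]
h top 5 20 29 [ 439.6 -245.    10.9] [ 426.4 -325.7    5.3] [ 488.3 -211.6   19.5]
h top 35 45 67 [ 443.9 -249.8   38.7] [ 431.5 -272.    35.2] [ 470.9 -231.9   44.8]
h top 45 62 169 [ 449.8 -250.4   56.6] [ 426.4 -284.3   45.1] [ 472.4 -219.7   61.6]
h side 5 20 58 [ 449.7 -243.2   14.6] [ 427.4 -347.1    5.7] [ 493.8 -231.9   19.8]
h side 35 45 57 [ 450.6 -263.3   38.2] [ 428.  -343.1   35.1] [ 486.4 -219.2   44.8]
h side 45 62 74 [ 453.6 -241.5   54.7] [ 429.5 -286.    45.7] [ 474.2 -213.1   60.4]
h side 80 88 31 [464.4 -41.6  85.4] [457.1 -77.8  80.7] [472.6 -21.9  87.3]
```

View pics/ctop.png

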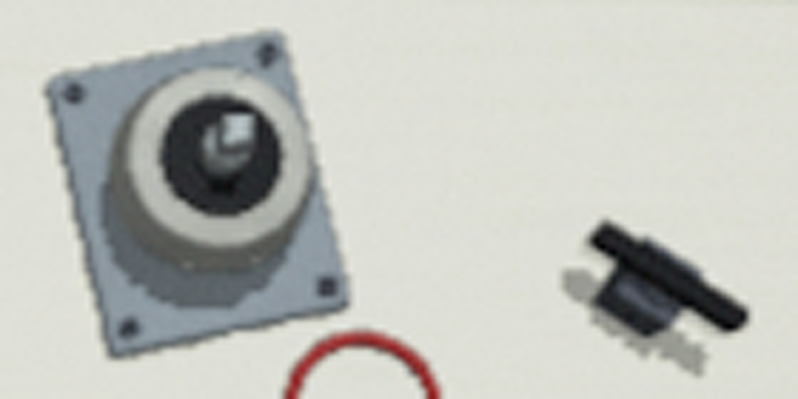

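View pics/cside.png

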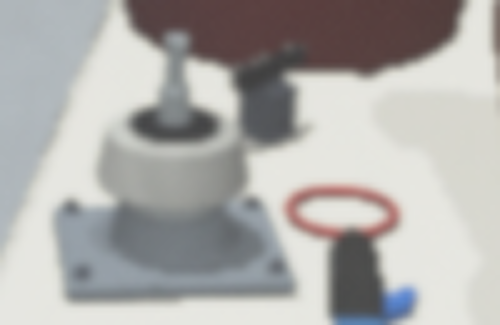

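Top crop: the bush centre is at about crop (221,154), the square spindle end at (238,130), and the bar runs from (600,237) to (738,318). Side crop: spindle tip at (177,33), shoulder around (175,68), bar from (240,78) to (300,50).

```bash
cat >> h.py <<'E'
def ray(s,u,v):
    K=np.array(s["camera_matrix"]); d=att(s)@np.array([(u-K[0,2])/K[0,0],(v-K[1,2])/K[1,1],1.]); return np.array(s["eye"]),d/np.linalg.norm(d)
def onz(s,u,v,z):
    e,d=ray(s,u,v); return e+d*(z-e[2])/d[2]
def tri(s1,p1,s2,p2):
    e1,d1=ray(s1,*p1);e2,d2=ray(s2,*p2)
    t=np.linalg.lstsq(np.c_[d1,-d2],e2-e1,rcond=None)[0]
    a,b=e1+t[0]*d1,e2+t[1]*d2; return (a+b)/2,np.linalg.norm(a-b)
def proj(s,p):
    q=att(s).T@(np.array(p,float)-np.array(s["eye"]));K=np.array(s["camera_matrix"]);return (K@q/q[2])[:2]
E
python3 - <<'E'
from h import *
T=dict(np.load("top0.npz"));S=dict(np.load("side0.npz"))
f=lambda x,y:(335+(x+.5)/5.7-.5,170+(y+.5)/5.7-.5)
g=lambda x,y:(290+(x+.5)/5-.5,155+(y+.5)/5-.5)
print("bush top",onz(T,*f(221,154),90).round(1),"stone",onz(T,*f(217.5,156),85).round(1))
print("bush side",onz(S,*g(174.5,123),90).round(1))
tp,e=tri(T,f(238,129),S,g(177,35));print("tip",tp.round(1),e.round(2))
A=onz(T,*f(600,237),58);B=onz(T,*f(738,318),58);print("bar",A.round(1),B.round(1),"mid",((A+B)/2).round(1),"len",np.linalg.norm(B-A).round(1),"ang",np.degrees(np.arctan2(*(B-A)[[1,0]])).round(1))
A2=onz(S,*g(240,76),54);B2=onz(S,*g(302,50),54);print("bar side",A2.round(1),B2.round(1),((A2+B2)/2).round(1))
c=[f(45,92),f(285,32),f(348,303),f(112,357)]
P=[onz(T,*q,12) for q in c];print("plate",np.round(P,1),"ctr",np.mean(P,0).round(1),[np.degrees(np.arctan2(*(P[i-1]-P[i])[[1,0]])).round(1) for i in range(4)])
for q,qs in(((237.6,173.4),(273,266)),((271.3,172.5),(280,247)),((233.9,198.5),(304,271)),((271.1,201.5),(313,248))):
    # side ring centroid via bright pixels
    x,e=tri(T,q,S,qs); print("ring",onz(T,*q,14.5).round(1),"side",onz(S,*qs,14).round(1),"tri",x.round(1))
for z in(90,104,114,124,144): print(z,proj(S,[tp[0],tp[1],z]).round(1),proj(T,[tp[0],tp[1],z]).round(1))
# brightness along spindle column in side
print(S["pixels"][158:188,322:330].mean(2).round().astype(int))
print(T["pixels"][184:208,366:384].mean(2).round().astype(int))
E
```

```text
bush top [494.1 -46.3  90. ] stone [494.3 -45.5  85. ]
bush side [494.8 -43.7  90. ]
tip [494.  -45.9 143.4] 1.89
bar [ 466.  -219.4   58. ] [ 430.6 -278.7   58. ] mid [ 448.3 -249.    58. ] len 69.1 ang -120.9
bar side [ 468.9 -224.8   54. ] [ 430.2 -283.7   54. ] [ 449.5 -254.2   54. ]
plate [[ 539.8   25.1   12. ]
 [ 570.9  -88.6   12. ]
 [ 441.7 -115.1   12. ]
 [ 414.8   -5.9   12. ]] ctr [491.8 -46.1  12. ] [np.float64(-166.1), np.float64(105.3), np.float64(11.6), np.float64(-76.2)]
ring [568.8 308.   14.5] side [571.6 306.6  14. ] tri [570.  308.1  14.7]
ring [572.8 217.3  14.5] side [572.7 224.6  14. ] tri [574.2 217.8   9.8]
ring [499.5 314.1  14.5] side [500.  315.7  14. ] tri [500.  314.4  13. ]
ring [492.9 214.9  14.5] side [493.  217.2  14. ] tri [493.3 215.   12.7]
90 [324.8 178.9] [373.2 196.6]
104 [325.  174.5] [374.  195.4]
114 [325.  171.3] [374.6 194.5]
124 [325.1 168. ] [375.2 193.6]
144 [325.3 161.5] [376.4 191.8]
[[ 73  73  72  72  73  72  74  73]
 [ 73  73  73  73  74  73  74  72]
 [ 75  80  84  85  83  80  75  72]
 [ 85 104 116 119 113  98  80  74]
 [ 98 127 14
[... 1999 characters left out ...]
 60  40  46  41  41  42]
 [ 43  46  50  34  38  64  75  80  83  85  72  54  43  44  43  41  40  43]
 [ 45  42  45  47  33  43  50  57  57  48  36  37  43  39  40  44  39  53]
 [ 46  48  42  47  42  33  27  27  32  27  26  35  40  44  41  40  42  93]
 [ 45  47  45  43  49  34  19  17  18  15  34  46  40  43  42  43  49 129]
 [ 38  47  47  46  38  37  22  21  20  19  34  40  42  40  41  41  92 156]
 [ 62  36  49  43  45  40  41  39  36  32  43  40  42  42  47  65 134 176]
 [158 117  41  44  44  45  42  43  45  46  43  43  45  46  84 135 169 177]
 [180 170 127  70  37  41  50  46  43  45  45  43  51 118 158 167 175 175]
 [182 180 171 159 127  84  75  62  64  62  73 122 151 163 174 172 170 172]]
```

Emit:
servo_tool(
  steps=[
    [0,0,0,1,-1,0,0.3],
    [0,0,0,1,-1,0,0.3],
    [0,0,0,1,-1,0,0.3],
    [0,0,0,1,-1,0,0.3],
    [0,0,0,1,-1,0,0.3],
  ],
)

```text
t: 0.52
eef_pos: [236.1, -373.5, 404.4]
eef_rot: [-3.111, -0.43, 0.0]
wrist_force: [0.6, -0.2, 1.1]
finger_gap: 0.65
gripper_force: 0.0
```

Emit:
servo_tool(
  steps=[
    [0,0,0,1,-1,0,0.3],
    [0,0,0,1,-1,0,0.3],
    [0,0,0,1,-1,0,0.3],
    [0,0,0,1,-1,0,0.3],
    [0,0,0,1,-1,0,0.3],
  ],
)

```text
t: 0.93
eef_pos: [322.4, -219.2, 404.6]
eef_rot: [-3.112, -0.43, 0.0]
wrist_force: [-0.8, -0.7, 1.3]
finger_gap: 0.649
gripper_force: 0.0
```

Emit:
servo_tool(
  steps=[
    [0,0,0,1,-1,0,0.3],
    [0,0,0,1,-1,0,0.3],
    [0,0,0,1,-1,0,0.3],
    [0,0,0,1,-1,0,0.3],
    [0,0,0,1,-1,0,0.3],
  ],
)

```text
t: 1.35
eef_pos: [408.8, -64.8, 404.7]
eef_rot: [-3.112, -0.43, 0.0]
wrist_force: [0.1, -1.2, 0.0]
finger_gap: 0.653
gripper_force: 0.0
```

Emit:
servo_tool(
  steps=[
    [0,0,0,0.63,-0.99,0.4,0.3],
    [0,0,0,0.63,-0.99,0.4,0.3],
    [0,0,0,0.63,-0.99,0.4,0.3],
    [0,0,0,0.63,-0.99,0.4,0.3],
    [0,0,0,0.63,-0.99,0.4,0.3],
  ],
)

```text
t: 1.77
eef_pos: [450.7, 75.4, 354.1]
eef_rot: [-3.112, -0.431, 0.001]
wrist_force: [1.5, -1.7, -0.7]
finger_gap: 0.653
gripper_force: 0.0
```

Emit:
servo_tool(
  steps=[
    [0,0,0,0.63,-0.99,0.8,0.3],
    [0,0,0,0.63,-0.99,0.8,0.3],
    [0,0,0,0.63,-0.99,0.8,0.3],
    [0,0,0,0.63,-0.99,0.8,0.3],
    [0,0,0,0.63,-0.99,0.8,0.3],
  ],
)

```text
t: 2.18
eef_pos: [492.9, 215.8, 253.5]
eef_rot: [3.112, 0.43, -0.001]
wrist_force: [1.5, -0.3, 0.3]
finger_gap: 0.651
gripper_force: 0.0
```

Emit:
servo_tool(
  steps=[
    [0,0,0,0,0,0,0.3],
    [0,0,0,0,0,0,0.3],
  ],
)

```text
t: 2.35
eef_pos: [492.7, 215.2, 253.4]
eef_rot: [3.111, 0.434, -0.005]
wrist_force: [-0.4, 0.0, 0.0]
finger_gap: 0.651
gripper_force: 0.0
```

```bash
python3 - <<'E'
from h import *
o=r.get_obs();print(np.round(o["eef_pos"],1),np.round(o["joint_positions"],2))
a=[]
for n,(u0,u1,v0,v1) in(("top",(215,315,140,230)),("side",(240,340,195,285))):
    s=snap(n);a.append(cv2.resize(s["pixels"][v0:v1,u0:u1],None,fx=4,fy=4,interpolation=cv2.INTER_CUBIC))
cv2.imwrite("pics/a1.png",np.hstack(a))
E
```

```text
[492.7 215.2 253.4] [ 0.19  0.52  1.55 -0.    1.07  1.49]
```

View pics/a1.png

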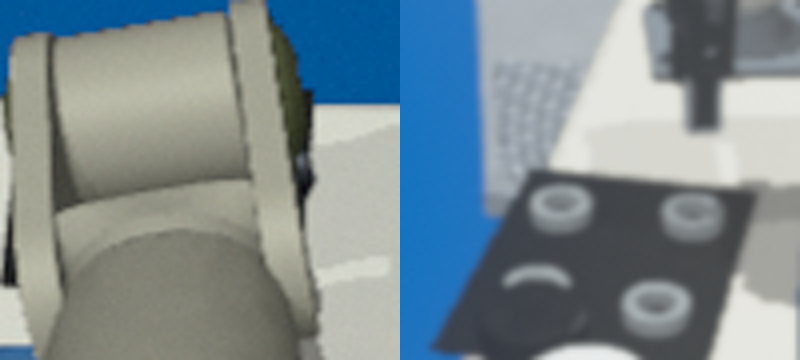

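Side crop: fingertip at crop (703,130), i.e. px (315.8,227.5); ring_3 top face at about (692,213), i.e. px (313,248.2). The arm blocks the top view.

```bash
python3 - <<'E'
from h import *
S=dict(np.load("side0.npz"))
for d in(27,33,40): print(proj(S,[492.7-d*.271,215.2+d*.963,84]).round(1))
print(onz(S,313,248.2,15).round(1), onz(S,315.8,227.5,84).round(1))
E
```

```text
[315.3 227.5]
[315.7 228.8]
[316.2 230.2]
[492.7 219.7  15. ] [484.4 241.   84. ]
```

Emit:
servo_tool(
  steps=[
    [0,0,0,0,0,1,0.3],
    [0,0,0,0,0,1,0.3],
    [0,0,0,0,0,0.7,0.3],
    [0,0,0,0,0,0.2,0.3],
    [0,0,0,0,0,0.1,0.3],
  ],
)

```text
t: 2.87
eef_pos: [493.0, 213.4, 179.9]
eef_rot: [3.112, 0.428, -0.001]
wrist_force: [0.1, -0.2, 1.1]
finger_gap: 0.646
gripper_force: 0.0
```

Emit:
servo_tool(
  steps=[
    [0,0,0,0,0,0.06,-0.3],
    [0,0,0,0,0,0,-0.3],
    [0,0,0,0,0,0,-0.3],
    [0,0,0,0,0,0,-0.3],
    [0,0,0,0,0,0,-0.3],
  ],
  grip_force=40,
)

```text
t: 3.28
eef_pos: [493.1, 214.1, 179.6]
eef_rot: [3.112, 0.43, 0.004]
wrist_force: [-0.8, -2.5, 7.8]
finger_gap: 0.418
gripper_force: 40.3
```

Emit:
servo_tool(
  steps=[
    [0,0,0,0,0,0,-0.3],
    [0,0,0,0,0,0,-0.3],
  ],
)

```text
t: 3.45
eef_pos: [493.1, 214.1, 179.6]
eef_rot: [3.111, 0.431, 0.004]
wrist_force: [-0.2, -2.2, 8.0]
finger_gap: 0.416
gripper_force: 40.3
```

Emit:
servo_tool(
  steps=[
    [0,0,0,0,0,-0.5,-0.3],
    [0,0,0,0,0,-1,-0.3],
    [0,0,0,0,0,-1,-0.3],
    [0,0,0,0,0,-1,-0.3],
    [0,0,0,0,0,-1,-0.3],
  ],
)

```text
t: 3.87
eef_pos: [492.6, 214.3, 292.5]
eef_rot: [-3.112, -0.43, -0.001]
wrist_force: [0.7, 0.7, -0.4]
finger_gap: 0.418
gripper_force: 40.2
```

Emit:
servo_tool(
  steps=[
    [0,0,0,0,0,-1,-0.3],
    [0,0,0,0,0,-1,-0.3],
    [0,0,0,0,0,0,-0.3],
  ],
)

```text
t: 4.12
eef_pos: [493.0, 214.5, 346.0]
eef_rot: [-3.111, -0.431, -0.015]
wrist_force: [0.6, -0.2, -0.1]
finger_gap: 0.413
gripper_force: 40.2
```

Emit:
servo_tool(
  steps=[
    [0,0,0,-0.254,0.91,0,-0.3],
    [0,0,0,-0.254,0.91,0,-0.3],
    [0,0,0,-0.254,0.91,0,-0.3],
    [0,0,0,-0.254,0.91,0,-0.3],
    [0,0,0,-0.254,0.91,0,-0.3],
  ],
)

```text
t: 4.53
eef_pos: [492.8, 95.2, 340.7]
eef_rot: [-3.112, -0.431, -0.0]
wrist_force: [0.9, -0.0, -1.1]
finger_gap: 0.413
gripper_force: 40.2
```

Emit:
servo_tool(
  steps=[
    [0,0,0,-0.254,0.91,0,-0.3],
    [0,0,0,-0.254,0.91,0,-0.3],
    [0,0,0,-0.254,0.91,0,-0.3],
    [0,0,0,-0.254,0.91,0,-0.3],
    [0,0,0,-0.254,0.91,0,-0.3],
  ],
)

```text
t: 4.95
eef_pos: [493.1, -22.9, 340.7]
eef_rot: [-3.112, -0.43, -0.0]
wrist_force: [-0.0, -0.2, -0.9]
finger_gap: 0.414
gripper_force: 40.2
```

Emit:
servo_tool(
  steps=[
    [0,0,0,-0.254,0.91,0,-0.3],
    [0,0,0,0,0,0,-0.3],
    [0,0,0,0,0,0,-0.3],
  ],
)

```text
t: 5.2
eef_pos: [493.4, -46.2, 340.6]
eef_rot: [-3.112, -0.427, -0.0]
wrist_force: [-0.1, -0.3, -0.7]
finger_gap: 0.414
gripper_force: 40.2
```

```bash
python3 - <<'E'
from h import *
for i in range(3):
    o=r.get_obs();print(np.round(o["eef_pos"],1),np.round(R.from_rotvec(o["eef_rot"]).as_matrix()[:,0],3))
    s=snap("side")
np.savez("s1.npz",**s)
a=[cv2.resize(s["pixels"][125:225,285:365],None,fx=5,fy=5,interpolation=cv2.INTER_CUBIC)]
t=snap("top");a.append(cv2.resize(t["pixels"][150:250,335:415],None,fx=5,fy=5,interpolation=cv2.INTER_CUBIC))
cv2.imwrite("pics/a2.png",np.hstack(a))
E
```

```text
[493.4 -46.2 340.6] [0.963 0.269 0.   ]
[493.3 -45.4 340.6] [ 0.963  0.271 -0.   ]
[493.3 -45.  340.7] [ 0.962  0.272 -0.   ]
```

View pics/a2.png

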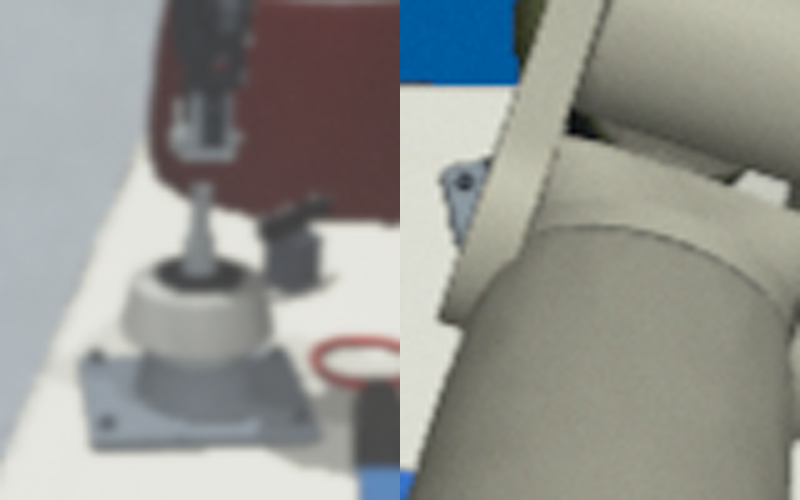

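Side crop: light ring outline from crop (170,98) to (240,160) around the dark finger, spindle tip at (203,185). The ring looks taller than 12 mm, so I check for tilt with depth.

```bash
python3 - <<'E'
from h import *
s=dict(np.load("s1.npz"));c=cloud(s)
print(s["pixels"][141:160,316:336].mean(2).round().astype(int))
for k,n in((0,"x"),(1,"y"),(2,"z")): print(n);print(c[142:160:1,318:334:2,k].round().astype(int))
E
```

```text
[[ 92  74  71  71  71  69  69  67  68  67  67  67  68  68  67  68  73  79
   79  75]
 [ 89  74  71  70  71  70  70  72  72  69  67  66  66  67  71  70  71  74
   75  73]
 [ 85  72  70  73  75  73  75  83  85  78  69  65  66  71  78  78  75  73
   72  72]
 [ 82  72  73  81  89  86  83  94  99  88  75  68  69  77  87  86  78  72
   72  72]
 [ 80  73  74  92 108 102  94 104 108  93  77  71  73  81  92  90  79  74
   71  72]
 [ 78  72  76  97 115 110  98 108 111  95  79  76  75  82  93  90  79  73
   72  71]
 [ 77  72  76  98 118 111  99 111 112  96  78  72  73  81  93  91  80  74
   73  72]
 [ 77  73  78  98 119 114 103 112 113  96  77  70  71  81  93  90  79  73
   72  73]
 [ 76  73  79 102 126 127 116 118 114  96  77  70  71  81  95  91  81  74
   73  72]
 [ 76  75  87 116 140 144 133 126 116  97  78  71  72  83 100  99  88  78
   73  71]
 [ 76  77  96 128 149 151 139 129 117  97  78  72  73  87 106 113 105  91
   78  73]
 [ 76  77  97 126 144 145 137 130 117  96  78  72  73  89 111 120 115  99
   81  73]
 [ 77  76  93 120 133 134 131 128 117  97  83  77  78  92 112 118 108  90
   78 
[... 1858 characters left out ...]
65 -357 -350 -352 -345]
 [-392 -382 -371 -365 -364 -355 -350 -348]]
z
[[ 93  99 197 216 217 217 217 216]
 [ 88  94 195 206 211 209 210 108]
 [ 85  90 192 205 206 206 204 102]
 [ 82 186 188 201 204 203 202 101]
 [ 79 184 183 199 200 200 198  98]
 [ 74 181 182 195 199 197 195  93]
 [ 72 178 180 193 195 194 192  91]
 [ 68 177 176 190 193 192 189  85]
 [ 64 177 176 187 188 190 186  83]
 [ 60 177 174 184 186 186 183  79]
 [ 56 175 178 182 183 184 181 175]
 [ 54 173 175 179 181 180 177  73]
 [ 49 170 173 176 178 178 173  68]
 [ 46 168 170 172 173 172 171  64]
 [ 42  46 166 169 168 169 165  61]
 [ 37  42  45  49  50  54  53  55]
 [536  38  42  44  48  51  51  53]
 [ 30  34  38  41  42  45  47  49]]
```

The pale upper parts turn out to be the far finger (y ≈ -60). The ring itself is level, underside about 165, centred near u=325.7 against 325.6 expected for the axis. I descend.

Emit:
servo_tool(
  steps=[
    [0,0,0,0,0,0.8,-0.3],
    [0,0,0,0,0,0.7,-0.3],
    [0,0,0,0,0,0.3,-0.3],
    [0,0,0,0,0,0,-0.3],
  ],
)

```text
t: 5.73
eef_pos: [493.7, -45.1, 294.7]
eef_rot: [-3.111, -0.432, 0.002]
wrist_force: [1.5, -1.9, -2.2]
finger_gap: 0.414
gripper_force: 40.4
```

Emit:
servo_tool(
  steps=[
    [0,0,0,0,0,0.1,-0.3],
    [0,0,0,0,0,0.1,-0.3],
    [0,0,0,0,0,0.1,-0.3],
    [0,0,0,0,0,0,-0.3],
  ],
)

```text
t: 6.07
eef_pos: [493.5, -45.4, 288.3]
eef_rot: [3.112, 0.43, 0.0]
wrist_force: [-0.6, 0.3, -0.0]
finger_gap: 0.414
gripper_force: 40.5
```

Emit:
servo_tool(
  steps=[
    [0,0,0,0,0,0.15,-0.3],
    [0,0,0,0,0,0.15,-0.3],
    [0,0,0,0,0,0.1,-0.3],
    [0,0,0,0,0,0,-0.3],
  ],
)

```text
t: 6.4
eef_pos: [494.1, -46.1, 278.5]
eef_rot: [3.11, 0.43, 0.004]
wrist_force: [4.2, -5.1, -0.0]
finger_gap: 0.412
gripper_force: 40.6
```

Emit:
servo_tool(
  steps=[
    [0,0,0,0,0,0.15,-0.3],
    [0,0,0,0,0,0.1,-0.3],
    [0,0,0,0,0,0.05,-0.3],
    [0,0,0,0,0,0,-0.3],
  ],
)

```text
t: 6.73
eef_pos: [494.1, -46.1, 271.0]
eef_rot: [3.11, 0.43, 0.004]
wrist_force: [4.1, -4.0, -0.1]
finger_gap: 0.412
gripper_force: 40.7
```

Emit:
servo_tool(
  steps=[
    [0,0,0,0,0,0,0.3],
    [0,0,0,0,0,0,0.3],
    [0,0,0,0,0,0,0.3],
    [0,0,0,0,0,0,0.3],
    [0,0,0,0.03,0.07,-0.4,0.3],
  ],
)

```text
t: 7.15
eef_pos: [494.2, -46.6, 279.4]
eef_rot: [-3.11, -0.43, 0.006]
wrist_force: [-0.9, 0.1, -0.7]
finger_gap: 0.648
gripper_force: 0.0
```

Emit:
servo_tool(
  steps=[
    [0,0,0,0,0,-0.3,-0.34],
    [0,0,0,0,0,0,-0.34],
    [0,0,0,0,0,0,-0.34],
    [0,0,0,0,0,0,-0.34],
    [0,0,0,0,0,0,-0.34],
  ],
)

```text
t: 7.57
eef_pos: [494.6, -46.9, 287.9]
eef_rot: [-3.112, -0.43, 0.001]
wrist_force: [-0.7, 0.2, -0.6]
finger_gap: 0.328
gripper_force: 0.0
```

```bash
python3 - <<'E'
from h import *
p=[]
for i in range(4):
    s=snap("side");p.append(r.get_obs()["eef_pos"])
print(np.round(p,1)); np.savez("s2.npz",**s)
print(s["pixels"][160:185,314:338].mean(2).round().astype(int))
E
```

```text
[[494.6 -46.9 287.9]
 [494.6 -47.  287.9]
 [494.7 -47.  288. ]
 [494.7 -47.  288. ]]
[[219 190 143 100  79  73  74  75  77  76  72  69  67  67  72  76  77  81
   92  89  78  73  72  72]
 [224 213 180 139 106  87  79  81  91  93  83  71  67  68  76  86  85  78
   75  75  73  73  72  72]
 [227 223 212 186 156 124  97  92 104 107  92  76  70  71  82  95  92  79
   73  72  73  73  73  72]
 [227 227 224 218 204 173 129 103 111 112  96  78  72  74  86 102  97  82
   73  73  72  72  72  72]
 [227 227 227 226 221 203 157 116 113 113  96  78  71  73  88 105  99  82
   73  72  73  72  72  72]
 [227 227 227 227 224 211 165 120 114 113  97  78  70  73  89 106 102  85
   75  73  72  72  72  72]
 [228 227 227 227 224 211 167 121 115 113  97  79  72  73  92 113 114 102
   92  85  77  73  73  74]
 [227 228 227 227 225 215 175 131 117 113  96  79  72  76  97 130 149 152
  144 125 104  89  83  84]
 [227 228 227 227 226 220 194 152 127 114  95  78  73  77 103 149 188 204
  200 181 156 132 109  95]
 [227 227 227 227 227 224 213 179 144 116  93  77  72  78 106 158 203 221
  222 217 205 176 133  97]
 [227
[... 810 characters left out ...]
66 131 103 104 117 126 131 134 133 129 127 126 126 122 116 106  97
  100 118 144 171 178 152]
 [177 150 112  87  91 104 115 122 124 126 126 125 125 124 119 110  97  81
   78  91 114 134 142 127]
 [176 154 120  90  82  89  98 105 110 114 114 115 114 111 106  95  83  74
   75  89 106 117 120 111]
 [186 176 151 119  95  87  85  85  89  92  92  92  90  89  84  79  73  73
   80  96 109 114 115 110]
 [196 195 183 160 138 119 102  90  87  86  85  85  83  80  79  79  80  85
   95 106 114 116 117 118]
 [193 198 197 189 177 162 142 127 121 121 119 118 113 103  99  99 102 107
  112 117 119 120 120 124]
 [180 187 191 192 191 184 171 162 160 160 160 156 145 130 121 123 125 125
  126 125 125 125 123 126]]
```

Emit:
servo_tool(
  steps=[
    [0,0,0,0,0,0.15,-0.34],
    [0,0,0,0,0,0.1,-0.34],
    [0,0,0,0,0,0.1,-0.34],
    [0,0,0,0,0,0.05,-0.34],
    [0,0,0,0,0,0,-0.34],
  ],
)

```text
t: 8.18
eef_pos: [494.7, -47.0, 277.8]
eef_rot: [-3.112, -0.43, 0.001]
wrist_force: [0.2, -0.3, -0.3]
finger_gap: 0.329
gripper_force: 0.0
```

Emit:
servo_tool(
  steps=[
    [0,0,0,0,0,0.06,-0.34],
    [0,0,0,0,0,0,-0.34],
  ],
)

```text
t: 8.35
eef_pos: [494.7, -47.0, 276.6]
eef_rot: [-3.112, -0.43, 0.0]
wrist_force: [0.4, 0.9, -0.9]
finger_gap: 0.335
gripper_force: 0.0
```

Emit:
servo_tool(
  steps=[
    [0,0,0,0,0,0.04,-0.34],
    [0,0,0,0,0,0,-0.34],
  ],
)

```text
t: 8.52
eef_pos: [494.7, -47.0, 275.6]
eef_rot: [-3.112, -0.43, 0.0]
wrist_force: [0.1, -0.6, 0.8]
finger_gap: 0.331
gripper_force: 0.0
```

Emit:
servo_tool(
  steps=[
    [0,0,0,0,0,0.04,-0.34],
    [0,0,0,0,0,0,-0.34],
  ],
)

```text
t: 8.68
eef_pos: [494.7, -47.0, 275.1]
eef_rot: [3.112, 0.43, 0.001]
wrist_force: [-0.4, 0.1, 2.7]
finger_gap: 0.327
gripper_force: 1.4
```

Emit:
servo_tool(
  steps=[
    [0,0,0,0,0,0.04,-0.34],
    [0,0,0,0,0,0,-0.34],
  ],
)

```text
t: 8.85
eef_pos: [494.7, -47.0, 274.5]
eef_rot: [3.111, 0.43, 0.001]
wrist_force: [-2.3, 0.9, 10.9]
finger_gap: 0.333
gripper_force: 4.8
```

Emit:
servo_tool(
  steps=[
    [0,0,0,0,0,0.04,-0.34],
    [0,0,0,0,0,0,-0.34],
  ],
)

```text
t: 9.02
eef_pos: [494.7, -47.0, 273.5]
eef_rot: [3.111, 0.43, 0.001]
wrist_force: [-2.4, 0.1, 9.9]
finger_gap: 0.33
gripper_force: 5.1
```

Emit:
servo_tool(
  steps=[
    [0,0,0,0,0,0.04,-0.34],
    [0,0,0,0,0,0,-0.34],
  ],
)

```text
t: 9.18
eef_pos: [494.7, -47.0, 272.6]
eef_rot: [3.111, 0.43, 0.001]
wrist_force: [-4.3, 0.3, 10.5]
finger_gap: 0.33
gripper_force: 5.3
```

Emit:
servo_tool(
  steps=[
    [0,0,0,0,0,-1,-0.34],
    [0,0,0,0,0,-1,-0.34],
    [0,0,0,0,0,-0.2,-0.34],
    [0,0,0,0,0.68,0,-0.34],
    [0,0,0,0,0,0,-0.34],
  ],
)

```text
t: 9.6
eef_pos: [499.8, -64.7, 327.0]
eef_rot: [3.111, 0.429, 0.002]
wrist_force: [-0.8, -0.1, -0.4]
finger_gap: 0.331
gripper_force: 0.0
```

Emit:
servo_tool(
  steps=[
    [0,0,0,0,0,0.2,-0.34],
    [0,0,0,0,0,0.04,-0.34],
    [0,0,0,0,0,0.04,-0.34],
    [0,0,0,0,0,0,-0.34],
  ],
)

```text
t: 9.93
eef_pos: [499.2, -63.0, 319.1]
eef_rot: [-3.111, -0.431, 0.002]
wrist_force: [-0.0, -0.2, -0.2]
finger_gap: 0.331
gripper_force: 0.0
```

Emit:
servo_tool(
  steps=[
    [0,0,0,0,0,0.04,-0.34],
    [0,0,0,0,0,0.04,-0.34],
    [0,0,0,0,0,0.04,-0.34],
    [0,0,0,0,0,0,-0.34],
  ],
)

```text
t: 10.27
eef_pos: [499.3, -63.3, 316.5]
eef_rot: [-3.112, -0.43, 0.0]
wrist_force: [-0.6, 0.1, 0.2]
finger_gap: 0.332
gripper_force: 0.0
```

Emit:
servo_tool(
  steps=[
    [0,0,0,0,0,0.04,-0.34],
    [0,0,0,0,0,0.04,-0.34],
    [0,0,0,0,0,0,-0.34],
  ],
)

```text
t: 10.52
eef_pos: [499.3, -63.3, 315.4]
eef_rot: [3.112, 0.43, 0.001]
wrist_force: [-1.9, 0.0, 6.9]
finger_gap: 0.329
gripper_force: 3.2
```

Emit:
servo_tool(
  steps=[
    [0,0,0,0,0,-1,0.3],
    [0,0,0,0.588,-1,0,0.3],
    [0,0,0,0.588,-1,0,0.3],
    [0,0,0,0.588,-1,0,0.3],
    [0,0,0,0.588,-1,0,0.3],
  ],
)

```text
t: 10.93
eef_pos: [528.9, 50.0, 339.8]
eef_rot: [3.112, 0.429, 0.0]
wrist_force: [0.7, -0.4, -0.3]
finger_gap: 0.651
gripper_force: 0.0
```

Emit:
servo_tool(
  steps=[
    [0,0,0,0.588,-1,0,0.3],
    [0,0,0,0.588,-1,0,0.3],
    [0,0,0,0.588,-1,0,0.3],
    [0,0,0,0.588,-1,0,0.3],
    [0,0,0,0.588,-1,0.9,0.3],
  ],
)

```text
t: 11.35
eef_pos: [566.3, 190.7, 320.6]
eef_rot: [3.112, 0.431, 0.012]
wrist_force: [0.4, -0.4, 0.5]
finger_gap: 0.65
gripper_force: 0.0
```

Emit:
servo_tool(
  steps=[
    [0,0,0,0.588,-1,1,0.3],
    [0,0,0,0,0,1,0.3],
    [0,0,0,0,0,1,0.3],
    [0,0,0,0,0,0,0.3],
    [0,0,0,0,0,0,0.3],
  ],
)

```text
t: 11.77
eef_pos: [573.0, 217.1, 241.7]
eef_rot: [3.112, 0.43, -0.004]
wrist_force: [0.4, -1.3, -0.0]
finger_gap: 0.65
gripper_force: 0.0
```

Emit:
servo_tool(
  steps=[
    [0,0,0,0,0,1,0.3],
    [0,0,0,0,0,1,0.3],
    [0,0,0,0,0,0.4,0.3],
    [0,0,0,0,0,0.12,0.3],
    [0,0,0,0,0,0,0.3],
  ],
)

```text
t: 12.18
eef_pos: [573.4, 217.0, 180.2]
eef_rot: [-3.112, -0.43, -0.002]
wrist_force: [0.5, 0.4, 0.5]
finger_gap: 0.651
gripper_force: 0.0
```

Emit:
servo_tool(
  steps=[
    [0,0,0,0,0,0,-0.3],
    [0,0,0,0,0,0,-0.3],
    [0,0,0,0,0,0,-0.3],
    [0,0,0,0,0,0,-0.3],
    [0,0,0,0,0,0,-0.3],
  ],
)

```text
t: 12.6
eef_pos: [573.4, 217.2, 181.3]
eef_rot: [-3.112, -0.43, -0.005]
wrist_force: [-0.7, -0.0, 5.8]
finger_gap: 0.41
gripper_force: 39.9
```

Emit:
servo_tool(
  steps=[
    [0,0,0,0,0,0,-0.3],
    [0,0,0,0,0,0,-0.3],
  ],
)

```text
t: 12.77
eef_pos: [573.4, 217.2, 181.4]
eef_rot: [-3.112, -0.43, -0.005]
wrist_force: [0.4, -0.7, 4.6]
finger_gap: 0.407
gripper_force: 39.9
```

Emit:
servo_tool(
  steps=[
    [0,0,0,0,0,-0.4,-0.3],
    [0,0,0,0,0,-1,-0.3],
    [0,0,0,0,0,-1,-0.3],
    [0,0,0,0,0,-1,-0.3],
    [0,0,0,0,0,-1,-0.3],
  ],
)

```text
t: 13.18
eef_pos: [572.7, 217.1, 292.0]
eef_rot: [-3.112, -0.43, -0.002]
wrist_force: [0.2, 0.3, -0.4]
finger_gap: 0.407
gripper_force: 40.2
```

Emit:
servo_tool(
  steps=[
    [0,0,0,0,0,-1,-0.3],
    [0,0,0,0,0,-1,-0.3],
    [0,0,0,0,0,0,-0.3],
    [0,0,0,0,0,0,-0.3],
  ],
)

```text
t: 13.52
eef_pos: [572.7, 217.2, 341.7]
eef_rot: [-3.112, -0.43, -0.007]
wrist_force: [0.0, 1.0, -0.7]
finger_gap: 0.409
gripper_force: 40.2
```

Emit:
servo_tool(
  steps=[
    [0,0,0,-0.586,0.933,0,-0.3],
    [0,0,0,-0.586,0.933,0,-0.3],
    [0,0,0,-0.586,0.933,0,-0.3],
    [0,0,0,-0.586,0.933,0,-0.3],
    [0,0,0,-0.586,0.933,0,-0.3],
  ],
)

```text
t: 13.93
eef_pos: [533.3, 84.0, 338.6]
eef_rot: [-3.112, -0.431, 0.003]
wrist_force: [1.0, -0.8, -0.3]
finger_gap: 0.409
gripper_force: 40.2
```

Emit:
servo_tool(
  steps=[
    [0,0,0,-0.586,0.933,0,-0.3],
    [0,0,0,-0.586,0.933,0,-0.3],
    [0,0,0,-0.586,0.933,0,-0.3],
    [0,0,0,-0.586,0.933,0,-0.3],
    [0,0,0,-0.586,0.933,0,-0.3],
  ],
)

```text
t: 14.35
eef_pos: [494.4, -48.2, 338.7]
eef_rot: [-3.111, -0.43, 0.002]
wrist_force: [0.4, -0.5, -0.1]
finger_gap: 0.407
gripper_force: 40.2
```

Emit:
servo_tool(
  steps=[
    [0,0,0,0,0,0,-0.3],
    [0,0,0,0,0,0,-0.3],
    [0,0,0,0,0,0,-0.3],
  ],
)

```text
t: 14.6
eef_pos: [495.2, -46.8, 338.9]
eef_rot: [-3.111, -0.43, 0.001]
wrist_force: [-0.6, 0.2, 0.4]
finger_gap: 0.405
gripper_force: 40.2
```

```bash
python3 - <<'E'
from h import *
s=snap("side");o=r.get_obs();print(np.round(o["eef_pos"],2),np.round(o["wrist_force"],1))
print(s["pixels"][148:162,314:338].mean(2).round().astype(int))
E
```

```text
[495.27 -46.48 338.96] [-0.4  0.2 -0.3]
[[136  97  77  72  73  76  76  81  97 111 103  84  72  69  79 108 133 123
   94  76  73  71  72  73]
 [134  95  76  72  73  76  81  87 101 112 103  84  72  69  80 104 126 115
   89  76  73  72  72  72]
 [133  95  75  74  76  87 102 110 114 116 104  83  72  70  78  98 113 105
   87  76  73  72  73  72]
 [135  96  76  75  85 108 130 135 130 123 105  83  72  70  79  98 115 114
   96  80  73  72  72  72]
 [141  99  77  76  94 124 143 146 138 127 106  83  73  72  79  99 119 123
  106  85  74  73  72  72]
 [144 100  76  75  93 124 142 146 140 129 107  84  76  75  83 101 116 117
  101  82  74  72  72  72]
 [151 103  76  75  90 114 131 138 137 130 113  96  90  91  99 110 117 112
   95  80  74  72  73  73]
 [158 108  78  75  88 110 124 130 131 131 123 116 114 115 119 123 123 116
   99  81  74  73  72  73]
 [169 118  83  75  86 105 117 124 128 129 129 127 128 127 128 127 121 115
  100  82  74  72  72  73]
 [187 138  94  75  78  89  99 111 115 117 117 117 117 117 117 115 106  98
   88  77  72  73  72  73]
 [206 161 107  77  72  75  81  88  92  92  92  92  92  92  92  91  85  79
   75  73  73  73  73  73]
 [215 174 119  83  73  72  73  75  76  76  76  76  76  76  75  75  74  73
   72  74  73  74  73  73]
 [220 191 143 101  79  73  72  72  74  76  78  78  77  75  73  73  72  73
   72  73  72  73  73  72]
 [225 213 181 139 106  86  76  73  79  91  99  97  91  82  76  73  72  72
   72  73  73  74  74  74]]
```

Emit:
servo_tool(
  steps=[
    [0,0,0,0,0,0.8,-0.3],
    [0,0,0,0,0,0.7,-0.3],
    [0,0,0,0,0,0.3,-0.3],
    [0,0,0,0,0,0,-0.3],
  ],
)

```text
t: 14.98
eef_pos: [495.2, -46.3, 292.8]
eef_rot: [-3.11, -0.432, 0.005]
wrist_force: [-0.7, 0.1, -1.2]
finger_gap: 0.41
gripper_force: 40.2
```

Emit:
servo_tool(
  steps=[
    [0,0,0,0,0,0.1,-0.3],
    [0,0,0,0,0,0.1,-0.3],
    [0,0,0,0,0,0.05,-0.3],
    [0,0,0,0,0,0,-0.3],
  ],
)

```text
t: 15.32
eef_pos: [495.3, -47.0, 288.2]
eef_rot: [3.112, 0.43, 0.001]
wrist_force: [-0.3, -0.9, -0.6]
finger_gap: 0.409
gripper_force: 40.2
```

Emit:
servo_tool(
  steps=[
    [0,0,0,0,0,0.1,-0.3],
    [0,0,0,0,0,0.1,-0.3],
    [0,0,0,0,0,0.04,-0.3],
    [0,0,0,0,0,0,-0.3],
  ],
)

```text
t: 15.65
eef_pos: [495.2, -47.1, 281.7]
eef_rot: [-3.112, -0.43, 0.001]
wrist_force: [-0.4, 0.2, -0.7]
finger_gap: 0.409
gripper_force: 40.2
```

Emit:
servo_tool(
  steps=[
    [0,0,0,0,0,0,0.3],
    [0,0,0,0,0,0,0.3],
    [0,0,0,0,0,0,0.3],
    [0,0,0,0,0,-0.4,0.3],
    [0,0,0,0,0,-0.4,0.3],
  ],
)

```text
t: 16.07
eef_pos: [495.2, -47.1, 302.0]
eef_rot: [-3.111, -0.43, 0.002]
wrist_force: [0.8, -0.6, 0.7]
finger_gap: 0.65
gripper_force: 0.0
```

Emit:
servo_tool(
  steps=[
    [0,0,0,0,0,0,-0.34],
    [0,0,0,0,0,0,-0.34],
    [0,0,0,0,0,0,-0.34],
    [0,0,0,0,0,0,-0.34],
  ],
)

```text
t: 16.4
eef_pos: [495.2, -47.1, 301.4]
eef_rot: [-3.112, -0.43, 0.001]
wrist_force: [0.1, -0.7, -1.0]
finger_gap: 0.33
gripper_force: 0.0
```

Emit:
servo_tool(
  steps=[
    [0,0,0,0,0,0.3,-0.34],
    [0,0,0,0,0,0.2,-0.34],
    [0,0,0,0,0,0.06,-0.34],
    [0,0,0,0,0,0,-0.34],
  ],
)

```text
t: 16.73
eef_pos: [495.2, -47.1, 287.3]
eef_rot: [-3.111, -0.43, 0.002]
wrist_force: [0.1, -0.8, -0.0]
finger_gap: 0.327
gripper_force: 0.0
```

Emit:
servo_tool(
  steps=[
    [0,0,0,0,0,0.04,-0.34],
    [0,0,0,0,0,0,-0.34],
  ],
)

```text
t: 16.9
eef_pos: [495.2, -47.1, 287.1]
eef_rot: [-3.112, -0.43, 0.0]
wrist_force: [-3.1, 1.0, 6.1]
finger_gap: 0.336
gripper_force: 2.6
```

Emit:
servo_tool(
  steps=[
    [0,0,0,0,0,0.04,-0.34],
    [0,0,0,0,0,0,-0.34],
    [0,0,0,0,0,0,-0.34],
  ],
)

```text
t: 17.15
eef_pos: [495.2, -47.0, 286.4]
eef_rot: [3.112, 0.43, 0.0]
wrist_force: [-3.6, 1.2, 9.3]
finger_gap: 0.328
gripper_force: 4.6
```

Emit:
servo_tool(
  steps=[
    [0,0,0,0,0,0.04,-0.34],
    [0,0,0,0,0,0,-0.34],
    [0,0,0,0,0,0,-0.34],
  ],
)

```text
t: 17.4
eef_pos: [495.1, -47.0, 285.5]
eef_rot: [3.112, 0.43, 0.0]
wrist_force: [-3.7, 0.6, 9.1]
finger_gap: 0.332
gripper_force: 4.8
```

Emit:
servo_tool(
  steps=[
    [0,0,0,0,0,-1,-0.34],
    [0,0,0,0,0,-0.4,-0.34],
    [0,0,0,0,0.68,0,-0.34],
    [0,0,0,0,0,0,-0.34],
    [0,0,0,0,0,0,-0.34],
  ],
)

```text
t: 17.82
eef_pos: [499.8, -63.7, 319.6]
eef_rot: [-3.112, -0.429, 0.001]
wrist_force: [0.8, 0.5, -0.4]
finger_gap: 0.332
gripper_force: 0.0
```

Emit:
servo_tool(
  steps=[
    [0,0,0,0,0,0.12,-0.34],
    [0,0,0,0,0,0,-0.34],
    [0,0,0,0,0,0,-0.34],
  ],
)

```text
t: 18.07
eef_pos: [499.7, -63.1, 316.4]
eef_rot: [-3.111, -0.431, 0.002]
wrist_force: [-0.0, 0.6, -0.2]
finger_gap: 0.328
gripper_force: 0.0
```

Emit:
servo_tool(
  steps=[
    [0,0,0,0,0,0.04,-0.34],
    [0,0,0,0,0,0,-0.34],
    [0,0,0,0,0,0,-0.34],
  ],
)

```text
t: 18.32
eef_pos: [499.9, -63.3, 315.9]
eef_rot: [-3.112, -0.43, 0.0]
wrist_force: [0.6, -0.5, 0.4]
finger_gap: 0.326
gripper_force: 0.0
```

Emit:
servo_tool(
  steps=[
    [0,0,0,0,0,0.04,-0.34],
    [0,0,0,0,0,0,-0.34],
    [0,0,0,0,0,0,-0.34],
  ],
)

```text
t: 18.57
eef_pos: [499.8, -63.4, 315.5]
eef_rot: [3.112, 0.43, 0.001]
wrist_force: [-1.8, 1.2, 4.6]
finger_gap: 0.331
gripper_force: 2.5
```

Emit:
servo_tool(
  steps=[
    [0,0,0,0,0,0.04,-0.34],
    [0,0,0,0,0,0,-0.34],
    [0,0,0,0,0,0,-0.34],
  ],
)

```text
t: 18.82
eef_pos: [499.8, -63.4, 315.3]
eef_rot: [3.111, 0.43, 0.002]
wrist_force: [-3.5, 0.1, 13.7]
finger_gap: 0.327
gripper_force: 6.5
```

```bash
python3 - <<'E'
from h import *
T=dict(np.load("top0.npz"));S=dict(np.load("side0.npz"))
# bar: dark pixels intersect plane z=58 (top cam)
g=T["pixels"].astype(int).max(2)
v,u=np.nonzero(g[203:235,430:475]<32);u=u+430;v=v+203
P=np.array([onz(T,a,b,58)[:2] for a,b in zip(u,v)])
for _ in range(3):
    m=P.mean(0);w,V=np.linalg.eigh(np.cov((P-m).T));d=V[:,1];n=V[:,0]
    P=P[abs((P-m)@n)<9]
q=(P-m)@d
print(len(P),m.round(1),"ang",np.degrees(np.arctan2(d[1],d[0]))%180,"ext",q.min(),q.max(),"ctr",(m+d*(q.min()+q.max())/2).round(1),"w",np.ptp((P-m)@n))
print(g[206:232,434:470])
o=r.get_obs();print(o["eef_pos"],o["joint_positions"])
E
```

```text
49 [ 445.6 -246.6] ang 58.08557924443484 ext -34.934210047148795 34.6786346500473 ctr [ 445.5 -246.7] w 10.619526495336375
[[222 222 222 223 221 221 222 221 222 221 221 221 223 223 221 222 222 222
  221 222 222 223 221 222 224 222 223 222 222 222 222 221 222 223 222 222]
 [221 221 223 221 222 220 220 222 221 222 220 222 221 221 221 222 222 221
  222 222 223 221 221 221 222 221 222 222 222 222 222 222 223 221 222 221]
 [221 221 222 221 222 221 194 175 209 222 222 223 222 221 221 222 221 222
  222 221 222 222 221 222 222 223 222 221 222 221 221 222 222 222 222 221]
 [220 221 222 222 222 195 124  87 122 166 206 221 222 222 221 221 222 222
  222 221 222 221 223 221 223 223 221 222 222 221 221 220 221 220 222 221]
 [222 222 222 222 194 125  55  35  42  81 136 196 221 223 222 222 221 222
  220 221 222 221 222 222 222 223 224 223 222 223 222 222 222 221 223 222]
 [222 223 223 204 140  51  33  39  36  32  57 106 166 182 172 203 224 223
  221 222 222 222 223 222 223 223 223 223 222 224 222 222 221 222 221 223]
 [223 223 219 185 113  21  25  38  42  38  38  34  75  93  89 137 184 217
  223 223
[... 2337 characters left out ...]
2 153 152 141 111  68  40  68 109 138
  148 165 178 204 223 221 210 200 187 163 146 171 196 213 220 222 220 223]
 [222 222 221 223 223 221 222 214 207 207 184 155 146 137 130 135 147 153
  155 157 153 192 221 221 218 216 218 211 211 215 222 221 222 222 222 222]
 [223 222 221 222 222 220 222 222 222 221 190 154 153 154 154 155 155 154
  153 155 156 168 179 181 202 221 221 221 221 222 221 222 222 222 221 222]
 [222 223 223 223 223 221 221 223 223 223 215 208 186 156 154 182 183 157
  153 155 156 154 155 153 194 223 220 221 222 222 221 220 221 222 222 221]]
[499.78566364 -63.35105994 315.32583171] [-3.61508602e-01  3.88947903e-01  1.56842429e+00  1.37903803e-04
  1.18265435e+00  9.34291452e-01]
```

Emit:
servo_tool(
  steps=[
    [0,0,-1,0,0,-1,0],
    [0,0,-1,0,0,-0.5,0],
    [0,0,-1,0,0,0,0],
    [0,0,-1,0,0,0,0],
    [0,0,-1,0,0,0,0],
  ],
)

```text
t: 19.23
eef_pos: [499.8, -63.4, 351.7]
eef_rot: [2.891, 1.228, 0.001]
wrist_force: [1.5, 0.2, -0.3]
finger_gap: 0.503
gripper_force: 0.0
```

Emit:
servo_tool(
  steps=[
    [0,0,-1,0,0,0,0],
    [0,0,-1,0,0,0,0],
    [0,0,-0.2,0,0,0,0],
    [0,0,0,0,0,0,0],
    [0,0,0,0,0,0,0],
  ],
)

```text
t: 19.65
eef_pos: [499.9, -63.5, 351.4]
eef_rot: [-2.737, -1.542, -0.0]
wrist_force: [-0.2, -0.2, 0.2]
finger_gap: 0.501
gripper_force: 0.0
```

```bash
python3 - <<'E'
from h import *
for f in("top0","side0"):
    c=cloud(dict(np.load(f+".npz"))).reshape(-1,3)
    m=(c[:,2]>70)&(c[:,2]<500)&(c[:,1]<-240)&(c[:,1]>-600)&(c[:,0]>330)&(c[:,0]<700)
    p=c[m];d=np.hypot(p[:,0]-450,p[:,1]+251)
    i=np.argsort(d)[:400:50];print(f,len(p),np.c_[p[i],d[i]].round())
E
```

```text
top0 15441 [[ 443. -336.   74.   85.]
 [ 430. -337.   75.   88.]
 [ 433. -339.   88.   90.]
 [ 455. -342.  120.   91.]
 [ 451. -343.  190.   92.]
 [ 457. -344.  195.   93.]
 [ 450. -344.  119.   93.]
 [ 447. -345.  333.   94.]]
side0 5742 [[ 438. -330.   96.   80.]
 [ 455. -338.  348.   87.]
 [ 446. -340.   99.   89.]
 [ 447. -341.  200.   91.]
 [ 447. -342.  318.   91.]
 [ 477. -339.   72.   92.]
 [ 454. -344.  331.   93.]
 [ 464. -343.  337.   94.]]
```

Emit:
servo_tool(
  steps=[
    [0,0,0,-0.933,0.2735,0,0],
    [0,0,0,-0.933,0.2735,0,0],
    [0,0,0,-0.933,0.2735,0,0],
    [0,0,0,-0.933,0.2735,0,0],
    [0,0,0,0,0,0,0],
  ],
)

```text
t: 20.07
eef_pos: [474.6, -160.5, 351.4]
eef_rot: [2.738, 1.538, -0.001]
wrist_force: [0.1, -0.1, -0.4]
finger_gap: 0.504
gripper_force: 0.0
```

Emit:
servo_tool(
  steps=[
    [0,0,0,-0.933,0.2735,0.2,0],
    [0,0,0,-0.933,0.2735,0.2,0],
    [0,0,0,-0.933,0.2735,0.2,0],
    [0,0,0,-0.933,0.2735,0.2,0],
    [0,0,0,0,0,0,0],
  ],
)

```text
t: 20.48
eef_pos: [449.9, -254.3, 330.5]
eef_rot: [-2.738, -1.539, 0.001]
wrist_force: [-0.1, 1.3, -0.2]
finger_gap: 0.5
gripper_force: 0.0
```

Emit:
servo_tool(
  steps=[
    [0,0,0,0,0,1,0],
    [0,0,0,0,0,1,0],
    [0,0,0,0,0,0.6,0],
    [0,0,0,0,0,0,0],
    [0,0,0,0,0,0,0],
  ],
)

```text
t: 20.9
eef_pos: [450.8, -251.0, 266.5]
eef_rot: [-2.735, -1.544, 0.0]
wrist_force: [0.9, -0.1, 0.1]
finger_gap: 0.504
gripper_force: 0.0
```

```bash
python3 - <<'E'
from h import *
s=snap("side");o=r.get_obs();print(np.round(o["eef_pos"],2),np.round(o["wrist_force"],1))
np.savez("s3.npz",**s);t=snap("top")
a=[cv2.resize(s["pixels"][120:200,310:390],None,fx=5,fy=5,interpolation=cv2.INTER_CUBIC),cv2.resize(t["pixels"][180:260,410:490],None,fx=5,fy=5,interpolation=cv2.INTER_CUBIC)]
cv2.imwrite("pics/a3.png",np.hstack(a))
E
```

```text
[ 450.92 -251.23  267.31] [-0.1 -0.4  0.9]
```

View pics/a3.png

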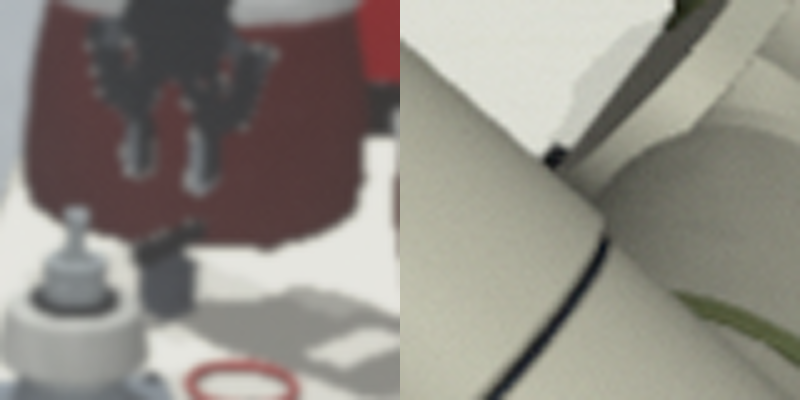

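Side crop: the open fingers at (138,175) and (200,190) straddle the bar, whose middle is at (169,243). Two rings sit flush on the spindle. I descend and grip.

Emit:
servo_tool(
  steps=[
    [0,0,0,0,0,0.8,0],
    [0,0,0,0,0,0.8,0],
    [0,0,0,0,0,0.4,0],
    [0,0,0,0,0,0.08,0],
    [0,0,0,0,0,0,0],
  ],
)

```text
t: 21.42
eef_pos: [450.7, -251.6, 215.1]
eef_rot: [2.735, 1.545, 0.0]
wrist_force: [0.2, 0.0, 0.8]
finger_gap: 0.498
gripper_force: 0.0
```

Emit:
servo_tool(
  steps=[
    [0,0,0,0,0,0,-0.6],
    [0,0,0,0,0,0,-0.8],
    [0,0,0,0,0,0,-0.9],
    [0,0,0,0,0,0,-0.9],
    [0,0,0,0,0,0,-0.9],
  ],
  grip_force=60,
)

```text
t: 21.83
eef_pos: [450.8, -251.8, 216.4]
eef_rot: [2.732, 1.544, 0.002]
wrist_force: [-0.6, 0.5, 10.2]
finger_gap: 0.119
gripper_force: 94.8
```

Emit:
servo_tool(
  steps=[
    [0,0,0,0,0,0,-1],
    [0,0,0,0,0,0,-1],
    [0,0,0,0,0,0,-1],
  ],
)

```text
t: 22.08
eef_pos: [450.8, -251.8, 216.4]
eef_rot: [2.732, 1.544, 0.002]
wrist_force: [-0.5, 0.0, 11.1]
finger_gap: 0.119
gripper_force: 94.8
```

Emit:
servo_tool(
  steps=[
    [0,0,0,0,0,-0.4,-1],
    [0,0,0,0,0,-1,-1],
    [0,0,0,0,0,-1,-1],
    [0,0,0,0,0,-1,-1],
    [0,0,0,0,0,-1,-1],
  ],
)

```text
t: 22.5
eef_pos: [450.3, -251.3, 326.2]
eef_rot: [2.735, 1.545, 0.0]
wrist_force: [0.2, -0.1, -2.4]
finger_gap: 0.121
gripper_force: 92.1
```

Emit:
servo_tool(
  steps=[
    [0,0,0.95,0,0,-1,-1],
    [0,0,0.95,0,0,-1,-1],
    [0,0,0.95,0,0,0,-1],
    [0,0,0.95,0,0,0,-1],
    [0,0,0.95,0,0,0,-1],
  ],
)

```text
t: 22.92
eef_pos: [450.2, -251.2, 375.4]
eef_rot: [3.032, 0.817, 0.001]
wrist_force: [-0.3, -0.5, -2.5]
finger_gap: 0.126
gripper_force: 92.2
```

Emit:
servo_tool(
  steps=[
    [0,0,0.95,0,0,0,-1],
    [0,0,0.95,0,0,0,-1],
    [0,0,0.9,0,0,0,-1],
    [0,0,0,0,0,0,-1],
    [0,0,0,0,0,0,-1],
  ],
)

```text
t: 23.33
eef_pos: [450.4, -251.4, 374.8]
eef_rot: [3.119, 0.378, 0.0]
wrist_force: [0.2, 0.6, -1.5]
finger_gap: 0.12
gripper_force: 92.2
```

Emit:
servo_tool(
  steps=[
    [0,0,0,0.461,-0.94,0,-1],
    [0,0,0,0.461,-0.94,0,-1],
    [0,0,0,0.461,-0.94,0,-1],
    [0,0,0,0.461,-0.94,0,-1],
    [0,0,0,0.461,-0.94,0,-1],
  ],
)

```text
t: 23.75
eef_pos: [478.7, -122.5, 374.7]
eef_rot: [3.119, 0.378, 0.0]
wrist_force: [0.9, -0.4, -2.0]
finger_gap: 0.116
gripper_force: 92.4
```

Emit:
servo_tool(
  steps=[
    [0,0,0,0.461,-0.94,0,-1],
    [0,0,0,0.461,-0.94,0,-1],
    [0,0,0,0.461,-0.94,0,-1],
    [0,0,0,0,0,0,-1],
    [0,0,0,0,0,0,-1],
  ],
)

```text
t: 24.17
eef_pos: [495.7, -46.1, 374.7]
eef_rot: [3.118, 0.381, 0.0]
wrist_force: [-1.1, -0.6, -2.4]
finger_gap: 0.119
gripper_force: 92.4
```

Emit:
servo_tool(
  steps=[
    [0,0,0,0,0,0,-1],
    [0,0,0,0,0,0,-1],
    [0,0,0,0,0,0,-1],
  ],
)

```text
t: 24.42
eef_pos: [495.6, -47.9, 374.5]
eef_rot: [3.119, 0.372, -0.0]
wrist_force: [0.5, -0.3, -2.7]
finger_gap: 0.117
gripper_force: 92.4
```

```bash
python3 - <<'E'
from h import *
s=snap("side");o=r.get_obs();print(np.round(o["eef_pos"],2),np.round(o["eef_rot"],3))
np.savez("s4.npz",**s);S=dict(np.load("side0.npz"))
for z in (145,165,180,200): print(z,proj(S,[494.2,-45.8,z]).round(2))
a=[cv2.resize(s["pixels"][130:190,295:355],None,fx=6.6,fy=6.6,interpolation=cv2.INTER_CUBIC)]
t=snap("top");a.append(cv2.resize(t["pixels"][160:220,345:405],None,fx=6.6,fy=6.6,interpolation=cv2.INTER_CUBIC))
cv2.imwrite("pics/a4.png",np.hstack(a))
print(s["pixels"][144:172,310:342].max(2))
E
```

```text
[495.65 -47.85 374.49] [ 3.119  0.372 -0.   ]
145 [325.27 161.18]
165 [325.45 154.55]
180 [325.59 149.52]
200 [325.78 142.72]
[[189 189 187 177 149 115  91  84  84  85  83  91  97 100 102 103 103 100
   96  93  96 101  99  93  90  90  90  90  91  91  91  91]
 [188 189 188 176 146 113  91  86  85  83  82  88  92  91  91  90  91  88
   87  88  97 107 106  95  91  90  91  91  91  91  91  91]
 [187 188 186 174 143 108  90  85  85  83  81  86  90  91  90  90  89  89
   89  90 100 110 107  96  91  90  91  91  91  92  91  90]
 [187 187 186 174 140 106  88  85  86  84  81  84  89  90  90  90  91  90
   90  91 104 115 111  98  91  90  91  91  92  91  91  90]
 [187 187 185 172 138 105  88  86  85  84  81  83  90  91  91  91  90  90
   90  92 104 117 114  99  91  90  90  91  92  90  91  91]
 [187 186 184 171 135 102  87  85  86  86  83  85  89  90  90  91  91  90
   90  92 100 111 108  97  91  91  90  91  91  91  92  91]
 [186 186 183 169 133 101  86  87  91  96  91  89  90  90  91  91  91  90
   90  90  91  96  97  93  91  90  90  90  90  91  90  91]
 [186 186 183 170 138 103  88  87  98 110 1
[... 2050 characters left out ...]
7  92  91  90  89  88  88  88  89]
 [229 230 230 230 230 230 230 230 229 230 229 224 208 172 143 136 150 182
  196 184 168 159 151 133 115 107 103  97  92  90  90  89]
 [229 230 230 230 229 230 230 230 229 229 226 220 198 165 141 136 156 195
  215 217 214 213 206 186 168 159 151 133 115 108 106 106]
 [230 230 230 230 230 229 230 229 228 224 217 202 178 152 138 135 149 179
  203 213 218 223 224 220 216 213 205 187 168 161 159 160]
 [230 230 230 230 230 230 230 228 222 211 188 167 152 141 135 132 136 147
  159 172 194 217 226 228 228 227 225 220 216 214 214 214]
 [230 230 230 230 230 230 229 225 212 183 157 140 135 133 132 131 130 127
  126 134 163 203 223 228 230 229 229 229 228 228 228 228]]
```

View pics/a4.png

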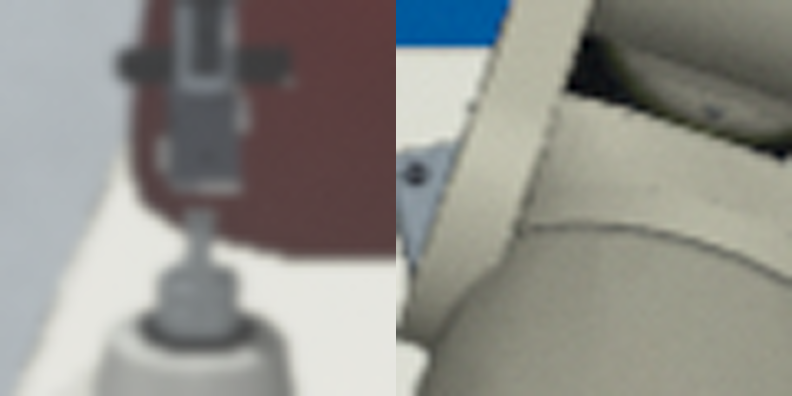

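Side crop: hub and bar are centred at x≈204 and the spindle tip at ≈202, so x alignment is within about 0.5 mm. I trim the small offset and lower onto the square.

Emit:
servo_tool(
  steps=[
    [0,0,0,-0.012,-0.036,0.3,-1],
    [0,0,0,0,0,0.2,-1],
    [0,0,0,0,0,0.1,-1],
    [0,0,0,0,0,0,-1],
    [0,0,0,0,0,0,-1],
  ],
)

```text
t: 24.93
eef_pos: [495.3, -46.3, 359.2]
eef_rot: [-3.119, -0.373, 0.001]
wrist_force: [0.4, -0.3, -2.1]
finger_gap: 0.116
gripper_force: 92.4
```

Emit:
servo_tool(
  steps=[
    [0,0,0,0,0,0.08,-1],
    [0,0,0,0,0,0,-1],
    [0,0,0,0,0,0,-1],
  ],
)

```text
t: 25.18
eef_pos: [495.2, -46.3, 357.5]
eef_rot: [3.119, 0.373, 0.0]
wrist_force: [-0.5, 0.6, -2.6]
finger_gap: 0.122
gripper_force: 92.4
```

Emit:
servo_tool(
  steps=[
    [0,0,0,0,0,0.08,-1],
    [0,0,0,0,0,0,-1],
    [0,0,0,0,0,0,-1],
  ],
)

```text
t: 25.43
eef_pos: [495.3, -46.3, 355.4]
eef_rot: [3.119, 0.373, 0.0]
wrist_force: [-0.1, -0.6, -2.7]
finger_gap: 0.123
gripper_force: 92.4
```

Emit:
servo_tool(
  steps=[
    [0,0,0,0,0.02,0.08,-1],
    [0,0,0,0,0,0,-1],
    [0,0,0,0,0,0,-1],
  ],
)

```text
t: 25.68
eef_pos: [495.4, -46.9, 353.5]
eef_rot: [3.119, 0.373, 0.0]
wrist_force: [1.0, -0.9, -1.4]
finger_gap: 0.114
gripper_force: 92.3
```

Emit:
servo_tool(
  steps=[
    [0,0,0,0,0,0.08,-1],
    [0,0,0,0,0,0,-1],
    [0,0,0,0,0,0,-1],
  ],
)

```text
t: 25.93
eef_pos: [495.5, -46.9, 351.4]
eef_rot: [3.119, 0.373, 0.001]
wrist_force: [2.1, -2.2, -3.0]
finger_gap: 0.122
gripper_force: 92.1
```

Emit:
servo_tool(
  steps=[
    [0,0,0,0,0,0.08,-1],
    [0,0,0,0,0,0,-1],
    [0,0,0,0,0,0,-1],
  ],
)

```text
t: 26.18
eef_pos: [495.4, -46.9, 349.5]
eef_rot: [3.119, 0.373, 0.001]
wrist_force: [1.2, -1.7, -0.3]
finger_gap: 0.122
gripper_force: 92.7
```

Emit:
servo_tool(
  steps=[
    [0,0,0,0.005,0.012,0.12,-1],
    [0,0,0,0,0,0.12,-1],
    [0,0,0,0,0,0,-1],
    [0,0,0,0,0,0,-1],
  ],
)

```text
t: 26.52
eef_pos: [495.6, -47.1, 343.9]
eef_rot: [3.119, 0.373, 0.001]
wrist_force: [0.3, -1.2, 5.4]
finger_gap: 0.127
gripper_force: 93.8
```

Emit:
servo_tool(
  steps=[
    [0,0,0,0,0,0.12,-1],
    [0,0,0,0,0,0.12,-1],
    [0,0,0,0,0,0.08,-1],
    [0,0,0,0,0,0,-1],
    [0,0,0,0,0,0,-1],
  ],
)

```text
t: 26.93
eef_pos: [495.5, -47.0, 337.2]
eef_rot: [3.118, 0.373, 0.004]
wrist_force: [-2.8, -1.0, 17.3]
finger_gap: 0.121
gripper_force: 97.0
```

```bash
python3 - <<'E'
from h import *
s=snap("side");o=r.get_obs()
for k in("eef_pos","wrist_force","torque","gripper_force"): print(k,np.round(o[k],2))
M=R.from_rotvec(o["eef_rot"]).as_matrix();print("tool-frame F",(M.T@o["wrist_force"]).round(1),"M",(M.T@o["torque"]).round(2))
a=cv2.resize(s["pixels"][130:200,285:365],None,fx=8,fy=8,interpolation=cv2.INTER_CUBIC)
cv2.imwrite("pics/a5.png",a)
E
```

```text
eef_pos [495.52 -47.03 337.23]
wrist_force [-3.02 -0.61 16.9 ]
torque [-0.15  0.56 -0.13]
gripper_force 96.98
tool-frame F [ -3.   -0.1 -16.9] M [-0.02 -0.58  0.13]
```

View pics/a5.png

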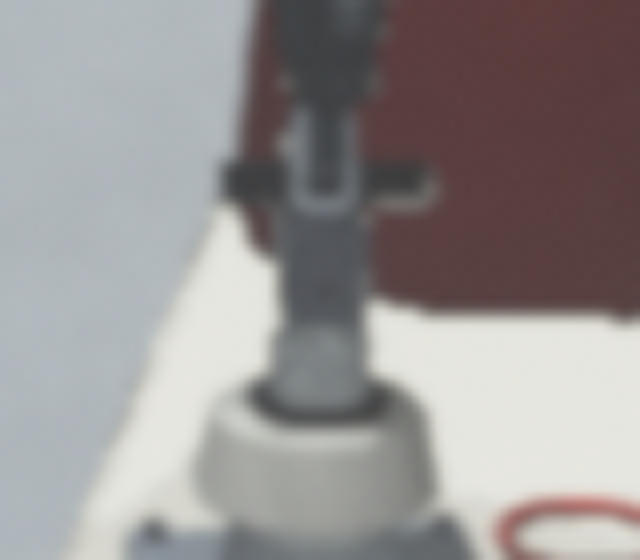

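Side crop: the hub bottom, at about y=330, sits on or very near the ring stack. The gripper still holds the bar at y 160–205. I check heights with the depth data before pushing on.

```bash
python3 - <<'E'
from h import *
s4=dict(np.load("s4.npz"));s=snap("side");o=r.get_obs();print(np.round(o["eef_pos"],1),np.round(o["wrist_force"],1))
for n,d in(("s4",s4),("now",s)):
    c=cloud(d);print(n)
    for u in(323,325,327): print(u,[(v,*c[v,u,1:].round().astype(int)) for v in range(140,184,1) if -70<c[v,u,1]<0])
    b=c[130:165,312:345].reshape(-1,3);
    for col in (315,316,335,336): print("bar",col,[c[v,col].round().astype(int).tolist() for v in range(134,162) if -75<c[v,col,1]<-20])
E
```

```text
[495.5 -47.  337.2] [-2.4 -1.1 16.4]
s4
323 [(140, np.int64(-31), np.int64(212)), (141, np.int64(-32), np.int64(209)), (142, np.int64(-36), np.int64(205)), (143, np.int64(-34), np.int64(202)), (144, np.int64(-39), np.int64(198)), (145, np.int64(-35), np.int64(196)), (146, np.int64(-35), np.int64(193)), (147, np.int64(-31), np.int64(192)), (148, np.int64(-32), np.int64(188)), (149, np.int64(-29), np.int64(187)), (150, np.int64(-30), np.int64(183)), (151, np.int64(-29), np.int64(181)), (152, np.int64(-27), np.int64(178)), (153, np.int64(-34), np.int64(173)), (154, np.int64(-30), np.int64(172)), (155, np.int64(-31), np.int64(168)), (156, np.int64(-32), np.int64(165)), (157, np.int64(-30), np.int64(162)), (158, np.int64(-32), np.int64(159)), (162, np.int64(-49), np.int64(141)), (163, np.int64(-44), np.int64(140)), (164, np.int64(-43), np.int64(137)), (165, np.int64(-43), np.int64(134)), (166, np.int64(-43), np.int64(131)), (167, np.int64(-36), np.int64(131)), (168, np.int64(-40), np.int64(126)), (169, np.int64(-46), np.int64(121)), (170, np.int64(-40), np.int64(120)), (171, np.int64(-37)
[... 8246 characters left out ...]
)), (177, np.int64(-33), np.int64(102)), (178, np.int64(-33), np.int64(99)), (179, np.int64(-30), np.int64(97)), (180, np.int64(-32), np.int64(93)), (181, np.int64(-28), np.int64(91)), (182, np.int64(-22), np.int64(91)), (183, np.int64(-21), np.int64(88))]
bar 315 [[524, -40, 179], [523, -35, 177], [523, -34, 175], [523, -33, 172], [522, -31, 170], [523, -35, 166]]
bar 316 [[520, -36, 180], [520, -35, 177], [521, -39, 173], [521, -39, 170], [520, -37, 168], [520, -38, 165]]
bar 335 [[468, -48, 179], [468, -51, 176], [467, -48, 174], [467, -48, 171], [467, -44, 169], [467, -50, 164]]
bar 336 [[465, -48, 180], [465, -51, 176], [464, -45, 175], [465, -50, 170], [464, -49, 167], [464, -47, 165]]
```

Emit:
servo_tool(
  steps=[
    [0,0,0.2,0,0,-0.04,-1],
    [0,0,0.2,0,0,0,-1],
    [0,0,0,0,0,0,-1],
    [0,0,0,0,0,0,-1],
  ],
)

```text
t: 27.37
eef_pos: [495.6, -47.1, 337.1]
eef_rot: [3.126, 0.307, 0.002]
wrist_force: [-0.9, -1.6, 8.8]
finger_gap: 0.119
gripper_force: 94.7
```

```bash
cat > f.py <<'E'
from h import *
o=r.get_obs();M=R.from_rotvec(o["eef_rot"]).as_matrix()
print(np.round(o["eef_pos"],1),"yaw",np.degrees(np.arctan2(M[1,0],M[0,0])).round(2),"tilt",M[:2,2].round(4),"toolF",(M.T@o["wrist_force"]).round(1),"toolM",(M.T@o["torque"]).round(2))
E
python3 f.py
```

```text
[495.6 -47.1 337.1] yaw 11.22 tilt [ 0.0012 -0.0005] toolF [-1.2  1.4 -8.8] toolM [-0.39 -0.13  0.13]
```

Emit:
servo_tool(
  steps=[
    [0,0,0,0,0,0.08,-1],
    [0,0,0,0,0,0,-1],
    [0,0,0,0,0,0,-1],
  ],
)

```text
t: 27.62
eef_pos: [495.6, -47.1, 335.0]
eef_rot: [3.126, 0.307, 0.002]
wrist_force: [1.0, -2.3, 7.2]
finger_gap: 0.118
gripper_force: 94.5
```

```bash
python3 f.py
```

```text
[495.6 -47.1 335. ] yaw 11.23 tilt [ 0.0011 -0.0005] toolF [ 0.5  2.4 -7.2] toolM [-0.38 -0.01  0.06]
```

Emit:
servo_tool(
  steps=[
    [0,0,0,0,0,0.08,-1],
    [0,0,0,0,0,0,-1],
    [0,0,0,0,0,0,-1],
  ],
)

```text
t: 27.87
eef_pos: [495.6, -47.1, 333.0]
eef_rot: [3.126, 0.307, 0.002]
wrist_force: [0.5, -2.0, 7.1]
finger_gap: 0.125
gripper_force: 94.7
```

```bash
python3 f.py
```

```text
[495.6 -47.1 333. ] yaw 11.23 tilt [ 0.0012 -0.0006] toolF [ 0.1  2.1 -7.1] toolM [-0.39 -0.09  0.09]
```

Emit:
servo_tool(
  steps=[
    [0,0,0.2,0,0.012,0.04,-1],
    [0,0,0,0,0,0,-1],
    [0,0,0,0,0,0,-1],
  ],
)

```text
t: 28.12
eef_pos: [495.7, -47.3, 331.5]
eef_rot: [-3.129, -0.276, -0.001]
wrist_force: [2.0, -2.0, 3.7]
finger_gap: 0.122
gripper_force: 93.5
```

```bash
python3 f.py
```

```text
[495.7 -47.3 331.5] yaw 10.07 tilt [0.0004 0.0001] toolF [ 1.6  2.3 -3.7] toolM [-0.26  0.22  0.06]
```

Emit:
servo_tool(
  steps=[
    [0,0,0,0,0,0.06,-1],
    [0,0,0,0,0,0,-1],
    [0,0,0,0,0,0,-1],
  ],
)

```text
t: 28.37
eef_pos: [495.7, -47.4, 330.2]
eef_rot: [3.129, 0.276, 0.001]
wrist_force: [1.3, -1.5, 5.9]
finger_gap: 0.122
gripper_force: 94.4
```

```bash
python3 f.py
```

```text
[495.7 -47.4 330.2] yaw 10.06 tilt [ 0.0009 -0.0002] toolF [ 1.   1.7 -5.9] toolM [-0.24  0.11  0.01]
```

Emit:
servo_tool(
  steps=[
    [0,0,0,0,0,0.04,-1],
    [0,0,0,0,0,0,-1],
    [0,0,0,0,0,0,-1],
  ],
)

```text
t: 28.62
eef_pos: [495.7, -47.3, 329.6]
eef_rot: [3.129, 0.275, 0.002]
wrist_force: [0.3, -1.5, 8.8]
finger_gap: 0.119
gripper_force: 95.3
```

```bash
python3 f.py
```

```text
[495.7 -47.3 329.6] yaw 10.06 tilt [ 0.0013 -0.0003] toolF [ 0.   1.5 -8.8] toolM [-0.15 -0.09 -0.01]
```

Emit:
servo_tool(
  steps=[
    [0,0,0,0,0,0.04,-1],
    [0,0,0,0,0,0,-1],
    [0,0,0,0,0,0,-1],
  ],
)

```text
t: 28.87
eef_pos: [495.7, -47.3, 328.8]
eef_rot: [3.129, 0.276, 0.002]
wrist_force: [-1.0, -1.1, 10.6]
finger_gap: 0.12
gripper_force: 95.7
```

```bash
python3 f.py
```

```text
[495.7 -47.3 328.8] yaw 10.07 tilt [ 0.0015 -0.0005] toolF [ -1.1   0.9 -10.6] toolM [-0.07 -0.16  0.07]
```

Emit:
servo_tool(
  steps=[
    [0,0,0,0,0,0.04,-1],
    [0,0,0,0,0,0,-1],
    [0,0,0,0,0,0,-1],
  ],
  grip_force=100,
)

```text
t: 29.12
eef_pos: [495.6, -47.3, 328.7]
eef_rot: [3.128, 0.276, 0.004]
wrist_force: [-2.3, -0.2, 20.5]
finger_gap: 0.111
gripper_force: 135.9
```

Emit:
servo_tool(
  steps=[
    [0,0,0,0,0,0.04,-1],
    [0,0,0,0,0,0,-1],
    [0,0,0,0,0,0,-1],
  ],
)

```text
t: 29.37
eef_pos: [495.6, -47.2, 328.6]
eef_rot: [3.128, 0.276, 0.005]
wrist_force: [-6.0, -0.3, 27.2]
finger_gap: 0.105
gripper_force: 137.8
```

Emit:
servo_tool(
  steps=[
    [0,0,0,0,0,0.04,-1],
    [0,0,0,0,0,0,-1],
    [0,0,0,0,0,0,-1],
  ],
)

```text
t: 29.62
eef_pos: [495.5, -47.2, 328.5]
eef_rot: [3.127, 0.276, 0.007]
wrist_force: [-7.4, 1.5, 35.2]
finger_gap: 0.108
gripper_force: 139.6
```

Emit:
servo_tool(
  steps=[
    [0,0,0,0,0,-0.03,-1],
    [0,0,0,0,0,0,-1],
    [0,0,0,0,0,0,-1],
    [0,0,0,0,0,0,-1],
    [0,0,0,0,0,0,-1],
  ],
)

```text
t: 30.03
eef_pos: [495.5, -47.2, 328.6]
eef_rot: [3.128, 0.276, 0.006]
wrist_force: [-6.7, 0.6, 29.9]
finger_gap: 0.108
gripper_force: 137.7
```

```bash
python3 f.py; python3 - <<'E'
from h import *
s=snap("side");cv2.imwrite("pics/z.png",cv2.resize(s["pixels"][130:290,240:400],None,fx=3.7,fy=3.7,interpolation=cv2.INTER_CUBIC))
E
python3 f.py
```

```text
[495.5 -47.2 328.6] yaw 10.08 tilt [ 0.0037 -0.0014] toolF [ -6.4  -1.7 -29.9] toolM [ 0.33 -1.23  0.08]
[495.6 -47.2 328.6] yaw 10.08 tilt [ 0.0037 -0.0014] toolF [ -6.1  -1.1 -28.4] toolM [ 0.37 -1.22  0.01]
```

View pics/z.png

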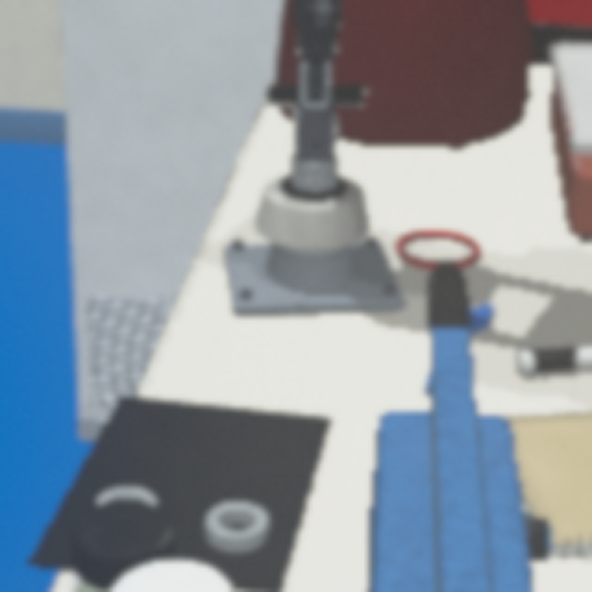

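The final view shows the handle down on the two-ring stack at crop (315,95–185). Two rings remain on the mat, and the sealing ring and jars are undisturbed. The hard stop holds at about 29 N.

```bash
python3 -c "
from rig import r
print(r.sign_off())"
```

```text
the job is handed in; nothing more can be done
None
```

The job is handed in: two spacer rings are on the spindle, standing about 1.6 mm proud of the shoulder by touch. The tee handle is held down on a hard stop at about 29 N after the spring gave, at about 30 s of the 64 s allowed. In the last side view the sealing ring and jars had not moved; I didn't check the spanner separately.

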